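# Level the bench scale against a 300 g module

### The job

The aluminium module on one pan of the bench scale weighs 300 g. Set the 200 g and the 100 g weights (the largest and the middle one of the three knobbed steel weights on the bench) upright side by side on the empty pan, so that the beam floats level with the module left on its own pan. Set them down gently: do not let them drop.

Things in the scene. Friction and masses are not known exactly. Their poses are not given: they have to be found in the camera images.
- w200_center (a point): The largest of three steel weights, 200 g: upright cylinder 34 mm in diameter and 28 mm tall with a knob 17 mm in diameter on top, 46 mm tall in all. It stands on the bench. The point is on its axis half-way up, 23 mm above its underside; z points up out of the knob.
- w100_center (a point): The middle one of the steel weights, 100 g: same shape, body 27 mm in diameter and 23 mm tall, knob 14 mm in diameter, 38 mm tall in all. The point is on its axis half-way up, 19 mm above its underside; z up. The third weight (50 g, 21 mm in diameter, 30 mm tall) is not needed; it and a small brass adapter stand at least 85 mm off, centre to centre.
- pan_top (a point): Centre of the upper face of the empty pan: a flat rimless disc 130 mm in diameter, clear above. It always stays level, so a weight may stand anywhere on it. z is up; y runs along the beam, away from the pivot (150 mm off) and the module's pan (300 mm off). About 126 mm above the bench at first, 105 mm when level: it stays up under one weight and sinks slowly once both are on it.
- beam (a joint): Tilt of the beam in rad: 0 is level, positive is empty pan high. At first about +0.14, its stop (the other is -0.14), because of the module. A soft pull brings it to level (0.5 N m per rad, well damped): 10 g too much or too little tilts it by about 0.03 rad, 50 g puts it against a stop.
Not all that is in view belongs to the job. Leave any blue look-alike of the part that bears w200_center alone.

How it is judged:
By the outcome, as a careful person would: the job done as asked, in the order asked, and still so for the second after the job is handed in, with the robot touching nothing.
It also fails if it takes over 64 s, if anything falls off the work surface, if the arm or the gripper's body presses on something with over 40 N, if the wrist force passes 120 N, or if a joint passes its speed limit or range.

### The arm

A 7-joint arm with a two-finger parallel gripper is mounted at the origin on the work surface. World frame = base frame: x ahead of the robot, y to its left, z up, the work surface at z = 0. Lengths are in m, angles in degrees, forces in N, time in s.
With the tool pointing down it reaches from about 0.35 to 0.9 m from the base axis. Payload 8.1 kg.
Tool frame: the origin (TCP) lies midway between the tips of the shut fingers; the grasp point (between the pads) lies 19 mm behind it (grip_depth is the x of the grasp point in the tool frame, in m); x points along the fingers, y is the direction in which the jaws open and shut, and the axes are right-handed (so a half turn about x gives the same grasp; the last joint's range is limited). The gripper opens to 92 mm and grips with 3 to 60 N. Pads are 19 mm wide; open, the fingers measure 130 mm over their backs; the gripper's body (75 mm by 190 mm) begins 47 mm behind the grasp point.
Start: joints at [58.522, 24.895, 1.432, 90.138, -0.665, 64.973, -4.303], TCP at [0.27, -0.564, 0.227] pointing down, gripper open.
Joint ranges: [-149.89, 149.89], [-25.12, 119.58], [-72.63, 75.52], [4.76, 147.25], [-75.54, 255.54], [6.69, 114.76], [-157.13, 157.13]. Speed limits (degrees/s): [127.2, 127.2, 172.46, 172.46, 180, 180, 180].

### API

Orientations are given as [roll, pitch, yaw] about the fixed x, y, z axes, in that order (R = Rz(yaw) Ry(pitch) Rx(roll)).
In Python, from workcell import reach, line_to, goto_joints, set_gripper, sleep, ik, read_state, capture, camera_info, PlanningError, close_job, silhouettes, pinpoint, grip_depth gives the robot as it stands. Calls block until the motion is done:
- reach(position, orientation): joint-space move of the TCP to a pose.
- line_to(position, attitude=None, rate=0.15): straight line of the TCP; attitude=None keeps the orientation; rate is the mean speed in m/s.
- goto_joints(angles): joint-space move.
- set_gripper(opening, grip_force=None): opening from 0.0 (shut) to 1.0 (fully open); grip_force is the grip in N (None keeps the last); returns when the fingers have stopped.
- sleep(seconds).
- ik(position, orientation): joint angles nearest the present ones, or None.
- read_state(): the state.
- capture(name): name is "side" or "top"; returns (picture, depth): 384x512x3 uint8, red, green, blue; 384x512 float32, m along the optical axis (not along the pixel's ray), 0 where there is no reading.
- camera_info(name): a dict with "fovy" (degrees; the focal length in pixels is half the picture's height over the tangent of half this angle, whatever the lens; pixels are square), "cx", "cy" (the principal point, pixels), "k1" (the pictures are not rectified: a ray, as slopes to the right and down, at radius r is drawn at 1 + k1 r^2 times it, then the intrinsics apply), "extrinsics" (4x4, takes a point from world to camera coordinates). Camera axes: x right, y down, z forward; pixel columns grow to the right and rows downward; lengths in m; the calibration is good to about 2 mm. A picture is of the moment at which its call begins. camera_info takes no time and is no camera call.
A pose or a line that the arm cannot do raises PlanningError and nothing moves.
- close_job(): hands the job in, once; it reports no verdict.
Trained networks look in the newest picture that a camera, given by its name, has taken for a name from the list of things; names that differ only in an ending like _2 or _b are one class to them, and where a whole thing is asked for, a point or a joint stands for the part that bears it (a point fixed in the world has none). Each returns a list of dicts, best first, with "confidence" (0 to 1); they miss things now and then, are a little off and sometimes report something else, mostly with a low value. They report only what shows in the picture. A call takes as long as a camera call. They do not tell look-alikes from the thing itself.
- silhouettes(camera, target): "pixels" (384x512 bool, what is visible of it).
- pinpoint(camera, target): "centre" ([x, y, z] in m, in world coordinates, good to about 4 mm: a listed point, or the origin of a listed thing).
The state is a dict: "time": time; "joint_positions": joint angles; "qvel": joint speeds; "joint_efforts": joint torques, N m; "tcp_pos": TCP position; "tool_rot": TCP orientation; "ft_force": force on the tool from outside, world axes, zero at the start; "wrist_torque": the same for the moment, N m; "finger_gap": opening from 0.0 (shut) to 1.0 (fully open).
Only numpy, scipy, OpenCV 4.12 (cv2) and the standard library are available. Lean on these libraries where they do the work, as an engineer would, in place of code of your own. Each camera call takes 0.05 s, during which the arm holds its last target.

## Working session

There is one attempt and no reset: what is moved stays moved. The work goes in short steps, each a Python script; the robot and the scene stay as the last script left them, time stands still between calls to the robot, and variables do not carry over. Pictures are saved under pics/ and viewed, and the job is handed in when it is done.

```bash
mkdir -p pics; ls
python3 - <<'E'
from workcell import *
import cv2,numpy as np
s=read_state();print(s['time'],s['tcp_pos'],s['tool_rot'],s['finger_gap'],grip_depth if not callable(grip_depth) else grip_depth())
for c in('side','top'):
    p,d=capture(c);cv2.imwrite(f'pics/{c}0.png',p[:,:,::-1]);np.save(f'{c}0.npy',d)
    i=camera_info(c);print(c,i['fovy'],np.round(np.linalg.inv(i['extrinsics']),3).tolist())
    for t in('w200_center','w100_center','pan_top'):
        print(c,t,[(np.round(r['centre'],4).tolist(),round(r['confidence'],2)) for r in pinpoint(c,t)])
print(read_state()['time'])
E
```

```text
pics
0.0 [ 0.26975715 -0.56321895  0.22594981] [-82.91218663  89.91050879 122.68716772] 1.0009215468378514 -0.0188
side 54.166452939743465 [[-0.999, -0.016, 0.037, 0.491], [-0.036, 0.765, -0.643, 0.579], [-0.018, -0.643, -0.765, 0.671], [0.0, 0.0, 0.0, 1.0]]
side w200_center [([0.4304, 0.2295, 0.024], 0.87), ([0.3971, 0.151, 0.0235], 0.51)]
side w100_center []
side pan_top [([0.528, -0.0565, 0.125], 0.97)]
top 52.68010310187133 [[-0.012, -0.995, 0.103, 0.419], [-1.0, 0.01, -0.022, 0.092], [0.021, -0.104, -0.994, 1.071], [0.0, 0.0, 0.0, 1.0]]
top w200_center [([0.5302, -0.055, 0.1282], 0.59), ([0.4366, 0.2273, 0.0225], 0.55), ([0.3969, 0.1526, 0.0225], 0.49)]
top w100_center [([0.5187, 0.3563, 0.0165], 0.46)]
top pan_top [([0.5298, -0.0533, 0.1258], 0.89)]
0.4
```

View pics/side0.png

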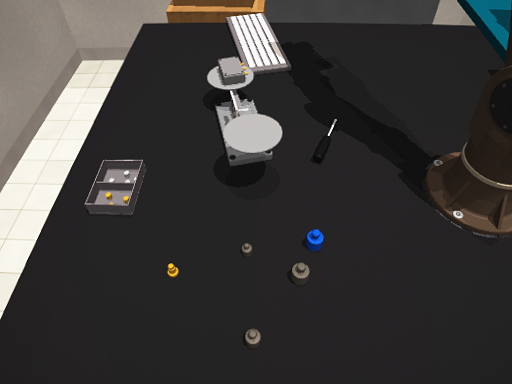

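View pics/top0.png

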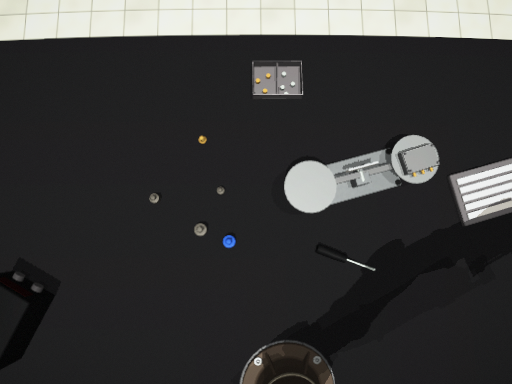

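Side view: large grey weight at (300,273), middle one at (253,338), small one at (247,249), blue look-alike at (315,240), brass adapter at (172,270), empty pan at (252,133). Top view: large (200,230), middle (154,198), small (220,190), blue (229,241), pan (310,187). So w200 should be the grey one at side (300,273) and w100 the one at side (253,338). I'll check both with a close crop and measurements.

```bash
cat > h.py <<'E'
from workcell import *
import cv2,numpy as np
def cam(c):
    i=camera_info(c);f=192/np.tan(np.radians(i['fovy']/2))
    return i,f,np.array([[f,0,i['cx']],[0,f,i['cy']],[0,0,1]]),np.array([i['k1'],0,0,0,0.])
def pts(c,d):
    i,f,K,D=cam(c)
    v,u=np.mgrid[:384,:512].astype(float)
    n=cv2.undistortPoints(np.stack([u.ravel(),v.ravel()],1)[:,None],K,D).reshape(384,512,2)
    P=np.dstack([n*d[...,None],d,np.ones_like(d)])
    return (P@np.linalg.inv(i['extrinsics']).T)[...,:3]
def proj(c,p):
    i,f,K,D=cam(c);E=np.array(i['extrinsics'])
    return cv2.projectPoints(np.array(p,float).reshape(-1,1,3),cv2.Rodrigues(E[:3,:3])[0],E[:3,3],K,D)[0].reshape(-1,2)
E
python3 - <<'E'
from h import *
ims=[]
for c,cs in(('side',[(300,273),(253,338),(247,249),(315,240)]),('top',[(200,230),(154,198),(220,190),(229,241)])):
    d=np.load(f'{c}0.npy');P=pts(c,d);im=cv2.imread(f'pics/{c}0.png');row=[]
    for u,v in cs:
        w=P[v-15:v+15,u-15:u+15].reshape(-1,3);ok=d[v-15:v+15,u-15:u+15].ravel()>0
        bench=np.median(w[ok][:,2]);m=ok&(w[:,2]>0.008)
        q=w[m]; t=q[q[:,2]>np.percentile(q[:,2],95)-.006]
        lo,hi=q.min(0),q.max(0)
        print(c,(u,v),'bench',bench.round(4),'n',m.sum(),'mid',((lo+hi)/2).round(4),'ext',(hi-lo).round(4),'knobtop',t.mean(0).round(4))
        row.append(cv2.resize(im[v-22:v+22,u-22:u+22],(190,190),interpolation=2))
    ims.append(np.hstack(row))
    q=P[(P[...,2]>.115)&(P[...,2]<.14)&(abs(P[...,0]-.53)<.08)&(abs(P[...,1]+.055)<.08)]
    print('pan',((q.min(0)+q.max(0))/2).round(4),q.mean(0).round(4),np.ptp(q,axis=0).round(4))
    q=P[(P[...,2]>.085)&(P[...,2]<.3)&(abs(P[...,0]-.56)<.2)&(P[...,1]<-.28)&(P[...,1]>-.45)]
    print('modpan',q.mean(0).round(4),q.max(0).round(3),q.min(0).round(3))
cv2.imwrite('pics/crop.png',np.vstack(ims))
E
```

```text
side (300, 273) bench 0.0017 n 306 mid [0.4302 0.2307 0.0285] ext [0.0333 0.0322 0.0405] knobtop [0.4304 0.2307 0.0456]
side (253, 338) bench 0.001 n 223 mid [0.5163 0.3571 0.0245] ext [0.0259 0.0266 0.0325] knobtop [0.5166 0.3577 0.0379]
side (247, 249) bench 0.0005 n 96 mid [0.5361 0.179  0.0198] ext [0.0187 0.0173 0.0234] knobtop [0.5365 0.1785 0.0288]
side (315, 240) bench 0.0012 n 258 mid [0.3978 0.1544 0.0285] ext [0.0336 0.0307 0.0389] knobtop [0.3983 0.1557 0.0447]
pan [ 0.5321 -0.0529  0.1257] [ 0.5316 -0.0498  0.126 ] [0.1279 0.1318 0.0067]
modpan [ 0.6041 -0.3269  0.1026] [ 0.67  -0.282  0.119] [ 0.545 -0.394  0.085]
top (200, 230) bench -0.0005 n 124 mid [0.429  0.2266 0.0278] ext [0.0323 0.0296 0.039 ] knobtop [0.4299 0.2278 0.044 ]
top (154, 198) bench -0.001 n 88 mid [0.5153 0.3534 0.0253] ext [0.0249 0.0267 0.0321] knobtop [0.5156 0.3537 0.0353]
top (220, 190) bench -0.001 n 47 mid [0.5358 0.1757 0.0224] ext [0.0195 0.0191 0.0179] knobtop [0.5354 0.1753 0.0286]
top (229, 241) bench -0.0004 n 127 mid [0.3962 0.1526 0.0321] ext [0.032  0.0321 0.0305] knobtop [0.3971 0.1522 0.0443]
pan [ 0.531  -0.0548  0.1253] [ 0.5306 -0.0545  0.1251] [0.1293 0.1279 0.0118]
modpan [ 0.5993 -0.3386  0.1085] [ 0.669 -0.28   0.119] [ 0.54  -0.401  0.085]
```

View pics/crop.png

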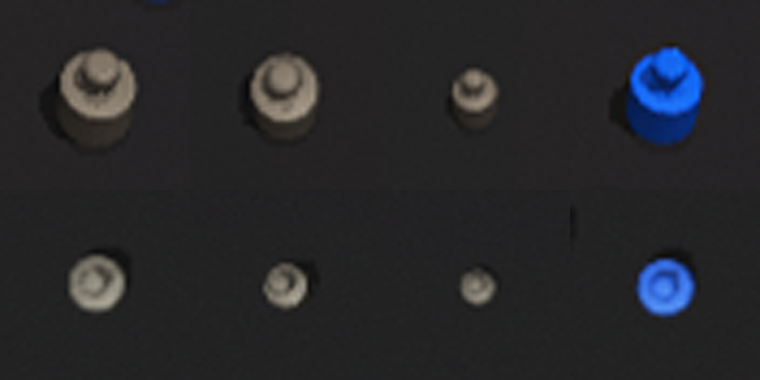

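Crop agrees: the large grey weight measures about 33 mm across and 46 mm tall, and the middle one 26 × 38 mm. The small grey and the blue one are excluded. I'm going to pick up w200.

```bash
cat >> h.py <<'E'
def down(yaw): return [0,90,yaw]
def st(tag=''):
    s=read_state();print(tag,round(s['time'],2),np.round(s['tcp_pos'],4),'F',np.round(s['ft_force'],2),'gap',round(s['finger_gap'],3),flush=True);return s
E
python3 - <<'E'
from h import *
for yaw in(104,-76,90,-90):
    for p in((.43,.229,.12),(.516,.3555,.12),(.5315,-.054,.25)):
        q=ik(list(p),down(yaw));print(yaw,p,None if q is None else np.round(q,0))
E
```

```text
104 (0.43, 0.229, 0.12) [ 10.  33. -61. 113.  35.  55. 126.]
104 (0.516, 0.3555, 0.12) [ -3.  45. -61.  93.  42.  67. 120.]
104 (0.5315, -0.054, 0.25) [ -47.   25.   67.  104.  -25.   68. -138.]
-76 (0.43, 0.229, 0.12) [ 11.  33. -62. 113.  36.  56. -55.]
-76 (0.516, 0.3555, 0.12) [ -1.  48. -66.  93.  46.  70. -63.]
-76 (0.5315, -0.054, 0.25) [ 26.  19. -33.  99.  11.  66.   3.]
90 (0.43, 0.229, 0.12) [ 10.  33. -61. 113.  35.  55. 112.]
90 (0.516, 0.3555, 0.12) [ -3.  45. -61.  93.  42.  67. 106.]
90 (0.5315, -0.054, 0.25) [ -47.   25.   67.  104.  -25.   68. -152.]
-90 (0.43, 0.229, 0.12) [ 12.  35. -66. 113.  38.  58. -72.]
-90 (0.516, 0.3555, 0.12) [ -2.  47. -64.  93.  44.  69. -76.]
-90 (0.5315, -0.054, 0.25) [ 24.  18. -31.  99.  10.  65. -10.]
```

Run:
```python
from h import *
x,y=.430,.229
set_gripper(0.65,20)
reach([x,y,.13],down(-76));st('above')
line_to([x,y,.005],rate=.12);st('low')
set_gripper(0.0,20);st('grip')
line_to([x,y,.06],rate=.08);sleep(.2);st('up')
p,d=capture('side');cv2.imwrite('pics/g1.png',p[:,:,::-1])
print(pinpoint('side','w200_center'))
```

```text
above 3.98 [0.4305 0.2282 0.1299] F [-0.08  0.52 -0.39] gap 0.651
low 5.17 [0.4303 0.2293 0.0055] F [-0.18 -0.01 -0.14] gap 0.649
grip 5.72 [0.4301 0.229  0.0052] F [0.31 0.24 2.23] gap 0.364
up 6.75 [0.4297 0.2289 0.0595] F [-0.01 -1.12 -1.2 ] gap 0.368
[{'centre': [0.4282, 0.2287, 0.0754], 'confidence': 0.46}]
```

View pics/g1.png

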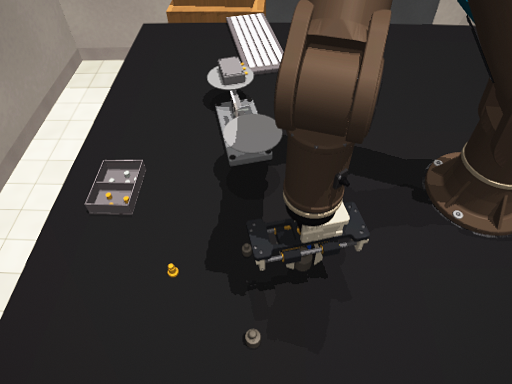

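The weight is held (gap 33.9 mm) with the pan clear. Now I'll carry it to the pan's pivot side and lower it by feel.

```bash
cat >> h.py <<'E'
def fz(n=6):
    a=[]
    for _ in range(n): sleep(.03);a.append(read_state()['ft_force'][2])
    return float(np.mean(a))
def setdown(x,y,z0,zmin,thr=1.0):
    line_to([x,y,z0],rate=.08);sleep(.3)
    b=fz(10);z=z0;print('base',round(b,2))
    while z>zmin:
        z-=.0007;line_to([x,y,z],rate=.01);f=fz(5)
        print(round(read_state()['tcp_pos'][2],4),round(f-b,2),end=' | ',flush=True)
        if f-b>thr: print('contact');return True
    print('no contact');return False
E
python3 - <<'E'
from h import *
x,y=.538,-.080
line_to([.43,.229,.23],rate=.2)
reach([x,y,.23],down(-76));st('over')
print(setdown(x,y,.1365,.1275));st()
p,d=capture('side');cv2.imwrite('pics/p1.png',p[:,:,::-1])
p,d=capture('top');cv2.imwrite('pics/p1t.png',p[:,:,::-1])
E
```

```text
over 9.09 [ 0.5378 -0.078   0.23  ] F [ 0.34  0.44 -2.89] gap 0.366
base -2.06
0.1358 0.31 | 0.1351 0.05 | 0.1344 0.24 | 0.1337 0.26 | 0.133 0.02 | 0.1323 0.02 | 0.1316 0.14 | 0.131 2.83 | contact
True
 14.38 [ 0.5381 -0.0799  0.131 ] F [-1.3   0.61  0.27] gap 0.365
```

View pics/p1.png

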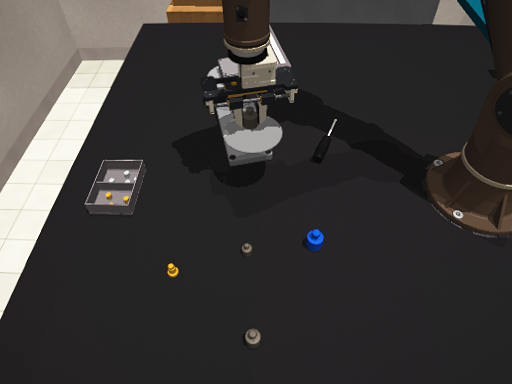

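The picture shows the weight on the pan's far half at (250,118), between the fingers. Contact came at TCP z = 0.131, as expected. I'll release it and fetch w100.

Run:
```python
from h import *
x,y=.538,-.080
set_gripper(.6);st('open')
line_to([x,y,.24],rate=.15);st('clear')
x,y=.516,.3555
reach([x,y,.13],down(-76));st('above')
c=capture('side')[0];cv2.imwrite('pics/p2.png',c[:,:,::-1])
print(pinpoint('side','w200_center'))
line_to([x,y,.0045],rate=.12)
set_gripper(0.0,20);st('grip')
line_to([x,y,.06],rate=.08);sleep(.2);st('up')
```

```text
open 15.07 [ 0.538  -0.08    0.1309] F [-0.36  0.09  0.2 ] gap 0.597
clear 15.94 [ 0.5375 -0.0803  0.2392] F [-0.18 -0.27  0.47] gap 0.6
above 17.59 [0.5171 0.3541 0.13  ] F [-0.84 -0.67 -0.61] gap 0.602
[{'centre': [0.399, 0.1541, 0.0243], 'confidence': 0.59}]
grip 19.47 [0.5161 0.3555 0.0047] F [ 0.62 -0.64  1.46] gap 0.287
up 20.51 [0.5158 0.3553 0.0595] F [-0.1   0.67 -1.28] gap 0.287
```

View pics/p2.png

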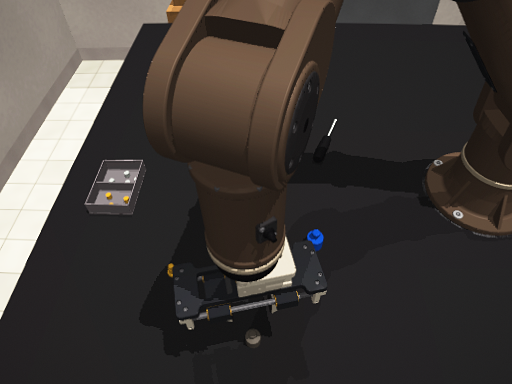

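The pan is hidden behind the arm in this side picture, so I'll check it from the top camera before placing.

Run:
```python
from h import *
line_to([.516,.3555,.23],rate=.2)
c,d=capture('top');cv2.imwrite('pics/p3.png',cv2.resize(c[120:250,260:460,::-1],None,fx=3,fy=3))
P=pts('top',d)
q=P[(P[...,2]>.135)&(P[...,2]<.19)&(abs(P[...,0]-.53)<.08)&(abs(P[...,1]+.055)<.08)]
print(len(q),((q.min(0)+q.max(0))/2).round(4),np.ptp(q,axis=0).round(4))
st()
```

```text
170 [ 0.5374 -0.0792  0.1545] [0.0324 0.0319 0.039 ]
 21.56 [0.5156 0.3548 0.2284] F [-0.42  0.2  -1.31] gap 0.288
```

View pics/p3.png

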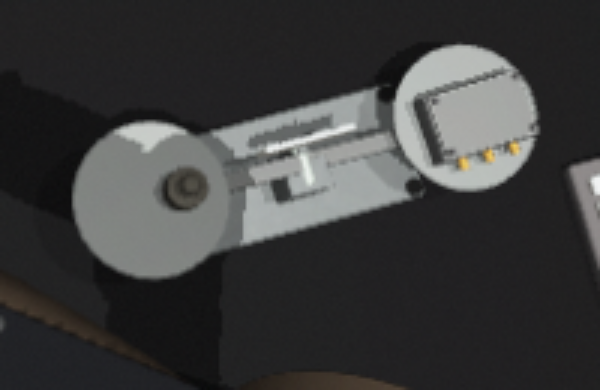

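The 200 g weight stands upright at crop (185,187), at (0.537, -0.079), and the pan is still high. Next is the 100 g weight.

Run:
```python
from h import *
x,y=.525,-.028
reach([x,y,.23],down(-76));st('over')
print(setdown(x,y,.135,.1265,.7));st()
p,d=capture('side');cv2.imwrite('pics/p4.png',cv2.resize(p[60:180,180:320,::-1],None,fx=4,fy=4))
```

```text
over 22.98 [ 0.5252 -0.0266  0.2302] F [-0.62  0.41 -0.03] gap 0.285
base -1.01
0.1343 -0.02 | 0.1336 0.48 | 0.1329 0.12 | 0.1322 0.45 | 0.1315 0.01 | 0.1308 0.52 | 0.1301 0.4 | 0.1294 0.39 | 0.1287 0.56 | 0.128 0.62 | 0.1273 0.54 | 0.1266 0.78 | contact
True
 29.96 [ 0.525  -0.028   0.1266] F [-0.19 -0.11  0.41] gap 0.288
```

View pics/p4.png

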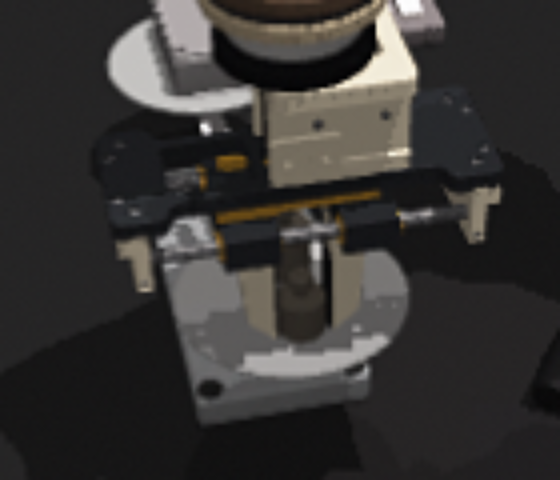

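The force rose too gently to be conclusive, because the pan yields. I'll check the pan height from depth before releasing.

Run:
```python
from h import *
for c in('side','top'):
    p,d=capture(c);P=pts(c,d)
    m=(P[...,2]>.10)&(P[...,2]<.135)&(np.hypot(P[...,0]-.5315,P[...,1]+.054)<.06)
    d0=np.load(f'{c}0.npy');P0=pts(c,d0)
    mm=m&(abs(P0[...,2]-.1255)<.006)
    print(c,mm.sum(),'pan now',np.median(P[...,2][mm]).round(4),'before',np.median(P0[...,2][mm]).round(4))
st()
```

```text
side 835 pan now 0.1222 before 0.1259
top 71 pan now 0.1207 before 0.1249
 30.11 [ 0.525  -0.028   0.1266] F [-0.24 -0.61 -0.32] gap 0.287
```

The pan has been pushed down 4 mm and its top now matches the underside of the weight, so they are in contact. I'll release it.

Run:
```python
from h import *
x,y=.525,-.028
set_gripper(.55);st('open')
line_to([x,y,.25],rate=.12);st('clear')
reach([.45,.25,.3],down(-76))
sleep(2)
for k in range(3):
    for c in('side','top'):
        p,d=capture(c);P=pts(c,d);cv2.imwrite(f'pics/e_{c}{k}.png',p[:,:,::-1])
        r=np.hypot(P[...,0]-.5315,P[...,1]+.054)<.06
        z=P[...,2][r&(P[...,2]>.08)&(P[...,2]<.135)]
        q=P[(np.hypot(P[...,0]-.5315,P[...,1]+.054)<.07)&(P[...,2]>np.median(z)+.01)&(P[...,2]<.2)]
        # far pan
        m=(np.hypot(P[...,0]-.5315-.072,P[...,1]+.054+.291)<.06)&(P[...,2]>.06)&(P[...,2]<.14)
        print(c,'pan z',np.median(z).round(4),'weights top',q[:,2].max().round(4) if len(q) else None,'mod pan z',np.percentile(P[...,2][m],[10,30,50]).round(4) if m.any() else None,round(read_state()['time'],2))
    sleep(1.5)
p=np.hstack([cv2.resize(cv2.imread('pics/e_side2.png')[40:180,170:330],(400,350),interpolation=2),cv2.resize(cv2.imread('pics/e_top2.png')[120:250,260:409],(400,350),interpolation=2)])
cv2.imwrite('pics/end.png',p)
```

```text
open 30.73 [ 0.525  -0.028   0.1266] F [-0.02  0.19 -0.51] gap 0.55
clear 31.9 [ 0.5246 -0.0282  0.2493] F [-0.06  0.05 -0.05] gap 0.551
side pan z 0.1021 weights top 0.141 mod pan z [0.1071 0.1092 0.1225] 35.08
top pan z 0.1018 weights top 0.1522 mod pan z [0.1052 0.1073 0.1239] 35.12
side pan z 0.1026 weights top 0.1393 mod pan z [0.1071 0.1093 0.122 ] 36.67
top pan z 0.1017 weights top 0.1495 mod pan z [0.1052 0.1075 0.1238] 36.73
side pan z 0.103 weights top 0.1403 mod pan z [0.1071 0.1091 0.1221] 38.27
top pan z 0.1018 weights top 0.15 mod pan z [0.1053 0.1075 0.1255] 38.33
```

View pics/end.png

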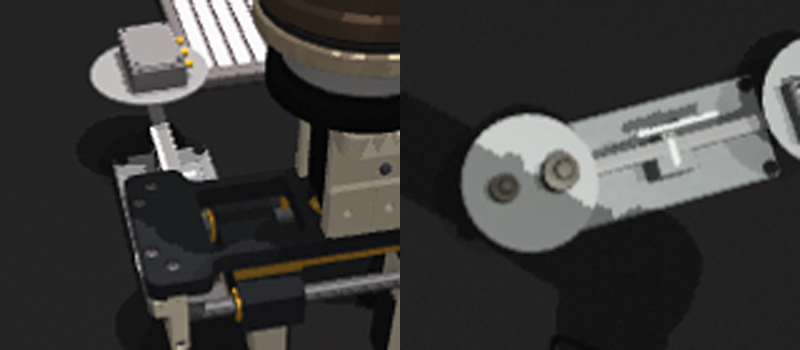

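The top view shows both weights upright at crop (560,170) and (503,187), with the module on its pan. I'll move the arm aside and take one last unobstructed check of the level.

Run:
```python
from h import *
reach([.30,.45,.3],down(-76));sleep(1)
ims=[]
for c in('side','top'):
    p,d=capture(c);P=pts(c,d);d0=np.load(f'{c}0.npy');P0=pts(c,d0)
    ims.append(cv2.resize(p[40:180,170:330,::-1] if c=='side' else p[120:250,260:460,::-1],(400,350),interpolation=2))
    for n,X in(('start',P0),('now',P)):
        o=[]
        for cx,cy in((.5315,-.054),(.604,-.345)):
            r=np.hypot(X[...,0]-cx,X[...,1]-cy)<.062
            z=X[...,2][r&(X[...,2]>.07)&(X[...,2]<.14)]
            h,e=np.histogram(z,bins=np.arange(.07,.14,.001));k=h.argmax();o.append(np.median(z[abs(z-e[k])<.003]))
        print(c,n,np.round(o,4),'tilt',round((o[0]-o[1])/.3,4))
    print(pinpoint(c,'pan_top')[:1])
cv2.imwrite('pics/end2.png',np.hstack(ims));st()
```

```text
side start [0.126  0.0852] tilt 0.1361
side now [0.1023 0.1383] tilt -0.1199
[{'centre': [0.5271, -0.0547, 0.102], 'confidence': 0.56}]
top start [0.1251 0.0832] tilt 0.1397
top now [0.1014 0.1068] tilt -0.0182
[{'centre': [0.5282, -0.0504, 0.1049], 'confidence': 0.89}]
 42.01 [0.3  0.45 0.3 ] F [-0.01  0.63 -0.81] gap 0.546
```

View pics/end2.png

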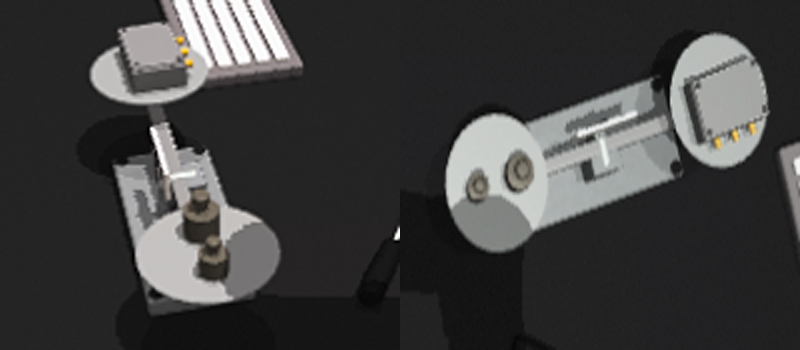

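Both weights stand upright and nothing is moving. The beam tilt is about -0.02 rad, or roughly 6 g. The side reading of -0.12 came from picking up the module's top face instead of its pan. Handing in.

```bash
python3 -c "
from workcell import *
print(close_job())"
```

```text
the job is handed in; nothing more can be done
None
```

The 200 g and 100 g weights stand upright side by side on what was the empty pan. The module is still on its own pan, and I handed the job in at about 42 s. I set each weight down until it touched the pan before opening the gripper, confirming contact by wrist force for the 200 g and by pan height for the 100 g. I left the blue look-alike, the 50 g weight and the brass adapter alone.

**Beam level:** it is off its stop and had stopped moving, but it is not exactly level. The top camera gives -0.018 rad, with the pan carrying the weights about 5 mm lower, equal to about 6 g. I put this down to masses that are not known exactly, plus about 2 mm of camera error. I took no further steps to correct it.

**Checks that disagreed:**
- **Side-camera tilt:** the last automatic figure was -0.12 rad, which is wrong because it measured the module's top face instead of its pan. Earlier side depth put the two pans at about 0.109 and 0.103 m, which agrees with the top camera.
- **`pinpoint` pan height:** it gave 0.102 m from the side camera and 0.105 m from the top camera, a difference within its error.

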